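# Leak-check the chamber lid and hold the probe in its sampling slot

### The job

Leak-check the clear chamber: take the flat-nosed probe out of its rest and, keeping it upright, guide its tip slowly (about 3 cm/s) just above the lid seam, within a centimetre, from the end far from the slot to the end near it. Then pass the nose gently down through the narrow slot in the lid until about half of it is inside, and finish while still holding it there, the handle well clear of the lid. Leave the beaker, the clamp block and the tape roll where they are.

Things in the scene. Friction and masses are not known exactly. Their poses are not given: they have to be found in the camera images.
- probe_grip (a point): centre of the handle of the leak probe. The probe stands upright, nose down, in its rest. Handle: black block 18 mm (probe x) x 36 mm (probe y) x 48 mm (z); grasp it across the 18 mm. Below it the flat steel nose, 6 mm thick (x), 24 mm wide (y), 60 mm long, with a rounded end. z points up, away from the tip. The probe is the same turned half round. About 0.09 kg
- probe_tip (a point): tip of the same probe: centre of the end of its nose, 84 mm straight below the handle's centre, 60 mm below the handle's underside; axes as the probe's
- probe: the same leak probe as a whole; origin at its tip, axes as above
- probe_rest: fixed grey block 44 x 56 mm (x, y), 70 mm high, on an aluminium foot plate 70 x 80 x 6 mm; origin at the centre of its underside. The probe's nose hangs in its upright pocket 10 x 28 mm, 64 mm deep, and the handle's underside sits on its top; lift the probe straight up at least 65 mm to clear it
- chamber: fixed box 110 mm (x) x 210 mm (y) x 70 mm high with clear walls and a white lid; origin at the centre of its underside, y along its length. Lid 6 mm thick, top at 70 mm, inner floor at 5 mm. Screw heads 2 mm high stand along the lid's two long edges; the lid is flat elsewhere. Draw latches stand out 8 mm from its -x side near the lid, hinges 6 mm from its +x side, a short brass hose spigot 16 mm from its +y end
- slot (a point): centre of the mouth of the slot in the lid's top face, 70 mm from the chamber's centre toward its -y end; the slot is 8 mm wide (chamber x) and 26 mm long (chamber y, in line with the seam), right through the 6 mm lid, its edges broken 1.5 mm; axes as the chamber's
- seam_start (a point): end of the seam far from the slot, on the lid's top face. The seam is a flat straight dark line 3 mm wide and 120 mm long, with a short cross bar at each end, in line with the slot
- seam_end (a point): end of the seam near the slot, on the lid's top face, 40 mm from the slot's centre
- beaker: glass beaker, 47 mm across, 56 mm high, standing loose; origin under its centre; leave it
- holder_block: aluminium clamp block with a black thumb screw, 22 x 52 x 22 mm, loose; origin under its centre; leave it
- tape_roll: roll of white tape lying flat, 54 mm across, 12 mm high, loose; origin under its centre; leave it
Not all that is in view belongs to the job. Of the things like the probe, leave any that is purple; of the rest the smaller one is meant.

How it is judged:
On the way, in this order (a step that is already met when the one before it is completed fails the run):
1. the probe's tip is close above the seam, at the end of the seam far from the slot (x of probe_tip in the frame of slot between -0.01 and 0.01 m and y of probe_tip in the frame of slot between 0.1385 and 0.17 m and z of probe_tip in the frame of slot between -0.004 and 0.015 m and angle between probe_tip's own z axis and vertical below 0.3 rad), for 0.25 s.
2. the probe's tip is close above the seam, a quarter of the way along the seam (x of probe_tip in the frame of slot between -0.01 and 0.01 m and y of probe_tip in the frame of slot between 0.1135 and 0.1365 m and z of probe_tip in the frame of slot between -0.004 and 0.015 m and angle between probe_tip's own z axis and vertical below 0.3 rad), for 0.25 s.
3. the probe's tip is close above the seam, half-way along the seam (x of probe_tip in the frame of slot between -0.01 and 0.01 m and y of probe_tip in the frame of slot between 0.0885 and 0.1115 m and z of probe_tip in the frame of slot between -0.004 and 0.015 m and angle between probe_tip's own z axis and vertical below 0.3 rad), for 0.25 s.
4. the probe's tip is close above the seam, three quarters of the way along the seam (x of probe_tip in the frame of slot between -0.01 and 0.01 m and y of probe_tip in the frame of slot between 0.0635 and 0.0865 m and z of probe_tip in the frame of slot between -0.004 and 0.015 m and angle between probe_tip's own z axis and vertical below 0.3 rad), for 0.25 s.
5. the probe's tip is close above the seam, at the end of the seam near the slot (x of probe_tip in the frame of slot between -0.01 and 0.01 m and y of probe_tip in the frame of slot between 0.0385 and 0.0615 m and z of probe_tip in the frame of slot between -0.004 and 0.015 m and angle between probe_tip's own z axis and vertical below 0.3 rad), for 0.25 s.
At the end, for the whole second after the job is handed in: The probe's nose is through the slot with its tip 15 to 48 mm below the lid's top (so the handle is at least 12 mm above the lid and the tip clear of the floor), within 6 mm across and 8 mm along of the slot's centre, upright within 0.15 rad, at rest and still held in the fingers (x of probe_tip in the frame of slot between -0.006 and 0.006 m and y of probe_tip in the frame of slot between -0.008 and 0.008 m and z of probe_tip in the frame of slot between -0.048 and -0.015 m and angle between probe_tip's own z axis and vertical below 0.15 rad and contact force between the fingers and probe above 1 N and linear speed of probe below 0.02 m/s); the arm keeps its last pose, push and grip.
It fails at once if the probe is forced against the chamber with more than 30 N (contact force between probe and chamber above 30 N).
It fails at once if the beaker is moved by more than 30 mm (distance of beaker from where it was at the start of the episode above 0.03 m).
It fails at once if the clamp block is moved by more than 30 mm (distance of holder_block from where it was at the start of the episode above 0.03 m).
It fails at once if the tape roll is moved by more than 30 mm (distance of tape_roll from where it was at the start of the episode above 0.03 m).
It also fails if it takes over 58 s, if anything falls off the work surface, if the arm or the gripper's body presses on something with over 40 N, if the wrist force passes 120 N, or if a joint passes its speed limit or range.

### The arm

A 7-joint arm with a two-finger parallel gripper is mounted at the origin on a cart in front of the work surface, level with it; the furniture and walls round the work are solid. World frame = base frame: x ahead of the robot, y to its left, z up, the work surface at z = 0. Lengths are in m, angles in rad, forces in N, time in s.
With the tool pointing down it reaches from about 0.425 to 0.875 m from the base axis. Payload 4.7 kg.
Tool frame: the origin (TCP) lies at the very end of the fingers, on their centre line; the grasp point (between the pads) lies 19 mm behind it; z points along the fingers, y is the line along which they close (so a half turn about z gives the same grasp; the last joint's range is limited). The gripper opens to 87 mm and grips with 3 to 60 N. Pads are 19 mm wide; open, the fingers measure 117 mm over their backs; the gripper's body (75 mm by 190 mm) begins 51 mm behind the grasp point.
Start: joints at [-1.195, 0.321, -0.07, 1.45, 0.023, 1.371, -0.057], TCP at [0.23, 0.608, 0.223] pointing down, gripper open.
Joint ranges: [-2.86, 2.86], [-0.3, 2.09], [-1.38, 1.24], [0.06, 2.45], [-1.56, 4.7], [0.09, 2.05], [-2.69, 2.69]. Speed limits (rad/s): [2.57, 2.57, 3.14, 3.14, 3.14, 3.14, 3.14].

### API

Orientations are given as a rotation vector (axis times angle).
In Python, from bench import ctrl gives the robot as it stands.
- The arm moves only by the tool jog_arm, never from a script. Its argument "commands" is a list of rows, each a list of 7 numbers: the opening, from 0 (shut) to 1 (fully open), then the shift along the world's x, y, z scaled (see below), then the turn, a rotation vector about the world's x, y, z scaled (see below). A call has exactly 5 rows; each row is the pose to reach, as a shift and turn from the pose commanded when the call began; what a row does not reach only later rows make up. The controller multiplies each number of a shift by 0.5 m and each number of a turn by 30 degrees. A row lasts 1/12 s, in which the tool goes at most 41.7 mm and 7.16 degrees, less where a joint would pass 70% of its speed; a pose out of reach is approached as far as the arm can. A call with a number of a shift or a turn outside -1 to 1 is refused whole. A call with a gripper value outside its range is refused whole. The fingers move at their own pace and stop on an object; "grip_force" is the grip in N (left out, the last holds). Time passes only in rows, so rows that repeat a pose let the fingers close, or fill a call up. It gives the time, the measured TCP pose, the force, the opening and the grip force at its end, in the units of the state.
- ctrl.get_state(): the state, without advancing time (a new reading comes with each control period).
- ctrl.get_image(name): name is "side" or "top" or "wrist"; returns a dict with "frame" (384x512x3 uint8, red, green, blue), "vfov" (degrees; the focal length in pixels is half the picture's height over the tangent of half this angle, whatever the lens; pixels are square), "cx", "cy" (the principal point, pixels), "camera_from_world" (4x4, takes a point from world to camera coordinates); the wrist camera has in their place "mount" (4x4, takes a point from camera to tool coordinates, whose origin is the TCP and whose axes are the flange's). Camera axes: x right, y down, z forward; pixel columns grow to the right and rows downward; lengths in m; the calibration is good to about 2 mm. A picture is of the moment at which its call begins: read the wrist's pose just before it. There is no depth.
- ctrl.close_job(): hands the job in; it is judged then, once.
The state is a dict: "time": time; "joint_positions": joint angles; "qd": joint speeds; "joint_torque": joint torques, N m; "position": TCP position; "tool_rot": TCP orientation; "ft_force": force on the tool from outside, world axes, zero at the start; "torque": the same for the moment, N m; "grip_width": opening from 0.0 (shut) to 1.0 (fully open); "grip_force": force on a finger pad.
Only numpy, scipy, OpenCV 4.12 (cv2) and the standard library are available. Lean on these libraries where they do the work, as an engineer would, in place of code of your own. Each camera call takes 0.05 s, during which the arm holds its last target. There are 200 camera calls.

## Working session

There is one attempt and no reset: what is moved stays moved. The work goes in short steps, Python scripts to look and compute and a tool call to move; the robot and the scene stay as the last step left them, time stands still between calls to the robot, and variables do not carry over. Pictures are saved under pics/ and viewed, at most 10 in all, crops included, and the job is handed in when it is done.

Besides the shell and the picture viewer there is one more tool, called after ">>>" by a JSON object that holds its "fn" and its "kwargs". jog_arm: Moves the arm, as the interface text tells. Shifts and turns lie within -1 to 1; 1 stands for 0.5 m of shift or 30 degrees of turn. Its arguments: {"type":"object","properties":{"commands":{"type":"array","items":{"type":"array","items":{"type":"number","minimum":-1,"maximum":1}}},"grip_force":{"type":"number"}},"required":["commands"]}

```bash
mkdir -p pics; ls
python3 - <<'E'
from bench import ctrl
import cv2,numpy as np,pickle
s=ctrl.get_state();print({k:np.round(v,3) for k,v in s.items()})
d={}
for n in("side","top","wrist"):
    d[n]=ctrl.get_image(n);cv2.imwrite(f"pics/{n}0.png",d[n]["frame"][:,:,::-1])
    print(n,{k:np.round(v,4).tolist() for k,v in d[n].items() if k!="frame"})
pickle.dump((s,d),open("im0.pkl","wb"))
E
```

```text
pics
{'time': np.float64(0.0), 'joint_positions': array([-1.195,  0.322, -0.07 ,  1.452,  0.023,  1.371, -0.057]), 'qd': array([-0.001,  0.002, -0.002, -0.001, -0.002, -0.002,  0.   ]), 'joint_torque': array([ 1.0000e-03, -4.9128e+01, -4.0300e-01, -3.1252e+01, -6.4000e-02,
        4.4000e-02,  0.0000e+00]), 'position': array([0.23 , 0.607, 0.221]), 'tool_rot': array([-5.65e-01, -3.09e+00,  3.00e-03]), 'ft_force': array([-0.179, -0.886, -0.458]), 'torque': array([-0.01 , -0.03 , -0.021]), 'grip_force': np.float64(0.0), 'grip_width': np.float64(1.0)}
side {'vfov': 49.3116, 'cx': 252.9669, 'cy': 192.0365, 'camera_from_world': [[0.9809, -0.1935, -0.0203, -0.4726], [-0.1273, -0.5595, -0.819, 0.1523], [0.1471, 0.8059, -0.5734, 0.7623], [0.0, 0.0, 0.0, 1.0]]}
top {'vfov': 47.9275, 'cx': 258.0755, 'cy': 201.1943, 'camera_from_world': [[-0.0112, -0.9995, 0.0279, 0.0643], [-0.9866, 0.0065, -0.1629, 0.5094], [0.1626, -0.0293, -0.9863, 0.8717], [0.0, 0.0, 0.0, 1.0]]}
wrist {'vfov': 63.1224, 'cx': 251.4796, 'cy': 194.0641, 'mount': [[0.0002, -0.9656, -0.2599, 0.0708], [1.0, 0.0004, -0.0008, 0.0004], [0.0008, -0.2599, 0.9656, -0.1621], [0.0, 0.0, 0.0, 1.0]]}
```

View pics/top0.png

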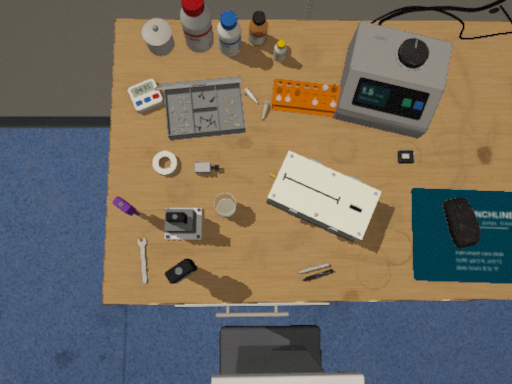

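View pics/side0.png

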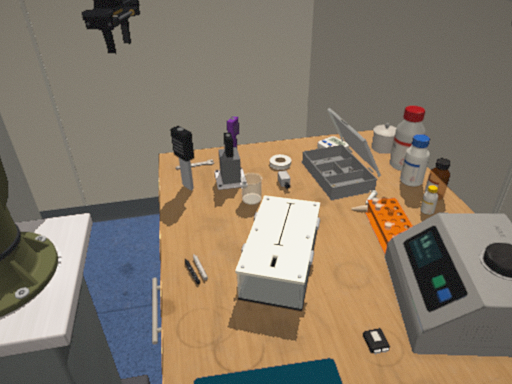

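Candidates for the probe: black at top (180,217)/side (228,145), standing in the grey rest; larger black at top (181,270)/side (182,143); purple at top (125,206)/side (232,130). The smaller black one in the rest fits the description. I'll confirm it in a crop.

Run:
```python
import cv2,numpy as np
t=cv2.imread("pics/top0.png");s=cv2.imread("pics/side0.png")
a=cv2.resize(t[155:285,100:230],(520,520),interpolation=cv2.INTER_CUBIC)
b=cv2.resize(s[105:205,160:230+35],(0,0),fx=2.6,fy=5.2)
b=cv2.resize(s[105:205,160:265],(280,267),interpolation=cv2.INTER_CUBIC)
c=np.zeros((520,800,3),np.uint8);c[:,:520]=a;c[:267,520:]=b
cv2.imwrite("pics/crop1.png",c)
# chamber crop
a=cv2.resize(t[140:250,255:395],(800,629),interpolation=cv2.INTER_CUBIC)[:600]
cv2.imwrite("pics/crop2.png",a)
```

```text
(no output)
```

View pics/crop1.png

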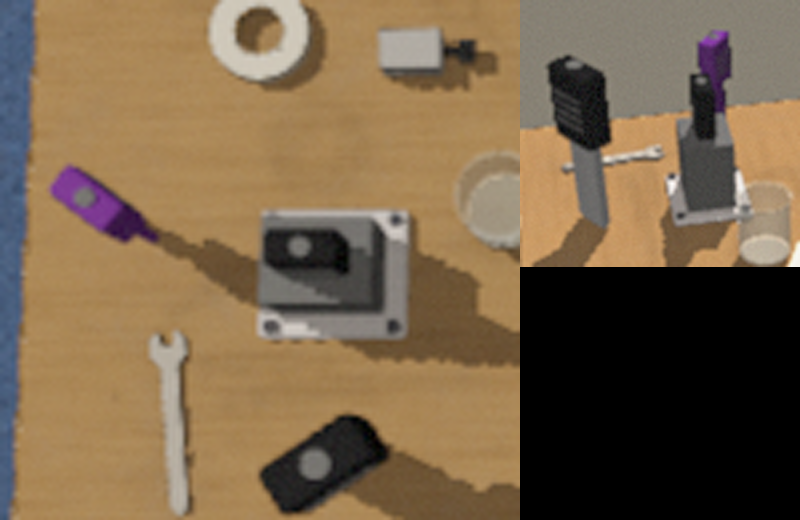

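View pics/crop2.png

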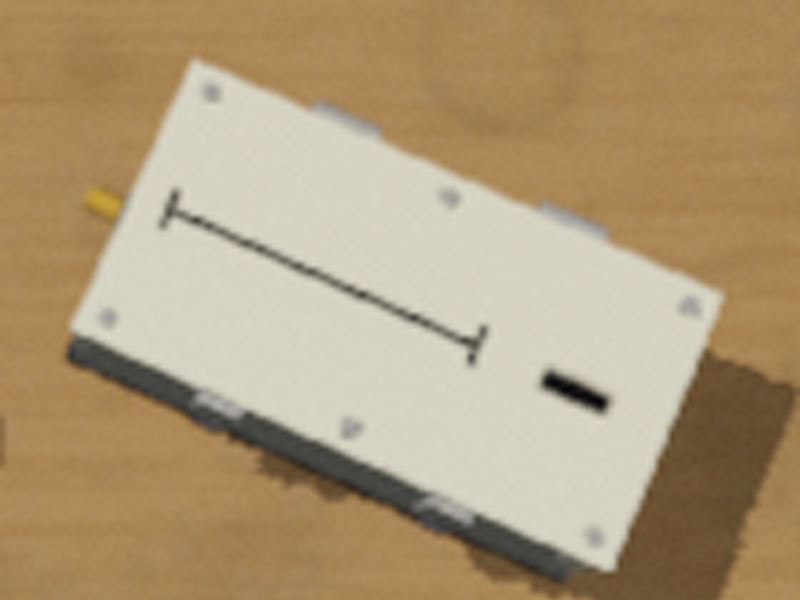

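The crop confirms it. The black probe in the grey rest is the smaller one, with its handle-top dot at crop (300,246). The other black one is clearly bigger, and the purple one is out. On the chamber, the seam ends are at crop (170,209) and (478,346), and the slot is at (575,392). Next I'll turn these pixels into positions.

```bash
cat > h.py <<'E'
import numpy as np,pickle,cv2
from scipy.spatial.transform import Rotation as R
def K(im): 
    f=192/np.tan(np.radians(im["vfov"]/2)); return np.array([[f,0,im["cx"]],[0,f,im["cy"]],[0,0,1]])
def T(im,s=None):   # camera_from_world
    if "camera_from_world" in im: return np.array(im["camera_from_world"])
    W=np.eye(4);W[:3,:3]=R.from_rotvec(s["tool_rot"]).as_matrix();W[:3,3]=s["position"]
    return np.linalg.inv(W@np.array(im["mount"]))
def onz(im,uv,z,s=None):
    C=np.linalg.inv(T(im,s));r=C[:3,:3]@np.linalg.solve(K(im),[*uv,1]);o=C[:3,3]
    return o+r*(z-o[2])/r[2]
def proj(im,p,s=None):
    q=T(im,s)@[*p,1];q=K(im)@q[:3];return q[:2]/q[2]
def tri(a,ua,b,ub):
    X=cv2.triangulatePoints(K(a)@T(a)[:3],K(b)@T(b)[:3],np.float64(ua),np.float64(ub)).ravel();return X[:3]/X[3]
E
python3 - <<'E'
from h import *
np.set_printoptions(precision=4,suppress=True)
s,d=pickle.load(open("im0.pkl","rb"));t,sd=d["top"],d["side"]
c1=lambda x,y:(100+(x+.5)/4-.5,155+(y+.5)/4-.5)
c2=lambda x,y:(255+(x+.5)/5.714-.5,140+(y+.5)/5.714-.5)
print("dot tri",tri(t,c1(300,246),sd,(228.6,135.7)))
for z in(.118,.124):print("dot",onz(t,c1(300,246),z), onz(sd,(228.6,135.7),z))
for z in(.07,.076):
  P=[onz(t,c1(*c),z) for c in((262,220),(382,220),(382,308),(258,308))]
  print("rest",z,np.mean(P,0),[round(float(np.linalg.norm(P[i]-P[i-1])),4) for i in range(4)])
P=[onz(t,c1(*c),.006) for c in((262,210),(410,210),(408,338),(258,338))];print("foot",np.mean(P,0),[round(float(np.linalg.norm(P[i]-P[i-1])),4) for i in range(4)])
a,b,c=[onz(t,c2(*p),.07) for p in((170,209),(478,346),(575,392))]
print(a,b,c,np.linalg.norm(a-b),np.linalg.norm(b-c)); v=a-c
print("yaw of chamber y",np.degrees(np.arctan2(v[1],v[0])))
P=[onz(t,c2(*p),.07) for p in((195,60),(722,295),(612,570),(72,328))];print("lid",np.mean(P,0),P, [round(float(np.linalg.norm(P[i]-P[i-1])),4) for i in range(4)])
for n,p in(("beaker",(227,204)),("block",(204,168)),("tape",(165,163)),("bigprobe",(178,270)),("purple",(122,205))):print(n,onz(t,p,.03))
print(R.from_rotvec(s["tool_rot"]).as_matrix())
E
```

```text
dot tri [0.4708 0.2222 0.116 ]
dot [0.4694 0.2219 0.118 ] [0.4716 0.2185 0.118 ]
dot [0.4686 0.2209 0.124 ] [0.4702 0.2069 0.124 ]
rest 0.07 [0.4666 0.219  0.07  ] [0.0446, 0.0605, 0.0447, 0.062]
rest 0.076 [0.4658 0.2181 0.076 ] [0.0443, 0.0601, 0.0444, 0.0616]
foot [0.4689 0.2213 0.006 ] [0.0696, 0.0803, 0.0697, 0.0804]
[0.5573 0.0058 0.07  ] [ 0.5063 -0.1042  0.07  ] [ 0.4893 -0.1386  0.07  ] 0.12122038408094284 0.038294773640910454
yaw of chamber y 64.78741366458584
lid [ 0.5191 -0.0763  0.07  ] [array([ 0.613 , -0.0046,  0.07  ]), array([ 0.5244, -0.1938,  0.07  ]), array([ 0.4254, -0.1487,  0.07  ]), array([0.5138, 0.0419, 0.07  ])] [0.1095, 0.2089, 0.1088, 0.2101]
beaker [0.5062 0.1258 0.03  ]
block [0.5851 0.1754 0.03  ]
tape [0.5966 0.2593 0.03  ]
bigprobe [0.3683 0.2271 0.03  ]
purple [0.5055 0.3476 0.03  ]
[[-0.9353  0.3539 -0.0006]
 [ 0.3539  0.9353 -0.0018]
 [-0.0001 -0.0019 -1.    ]]
```

>>> {"fn": "jog_arm", "kwargs": {"commands": [[1,0.03,-0.05,0.01,0,0,-0.15],[1,0.06,-0.1,0.02,0,0,-0.3],[1,0.1,-0.15,0.03,0,0,-0.46],[1,0.13,-0.2,0.03,0,0,-0.62],[1,0.16,-0.257,0.03,0,0,-0.77]]}}

```text
time: 0.57
position: [0.3108, 0.4785, 0.2376]
tool_rot: [1.178, 2.912, 0.001]
ft_force: [0.6, 0.6, 0.2]
grip_width: 0.997
grip_force: 0.0
```

>>> {"fn": "jog_arm", "kwargs": {"commands": [[1,0.03,-0.05,0.01,0,0,-0.15],[1,0.06,-0.1,0.01,0,0,-0.3],[1,0.1,-0.15,0.02,0,0,-0.46],[1,0.13,-0.2,0.02,0,0,-0.62],[1,0.16,-0.257,0.02,0,0,-0.77]]}}

```text
time: 0.98
position: [0.3907, 0.35, 0.2477]
tool_rot: [-1.737, -2.618, -0.001]
ft_force: [0.1, 0.3, 0.1]
grip_width: 1.003
grip_force: 0.0
```

>>> {"fn": "jog_arm", "kwargs": {"commands": [[1,0.04,-0.06,0.01,0,0,-0.2],[1,0.08,-0.13,0.01,0,0,-0.4],[1,0.12,-0.2,0.02,0,0,-0.6],[1,0.16,-0.257,0.02,0,0,-0.77],[1,0.16,-0.257,0.02,0,0,-0.77]]}}

```text
time: 1.4
position: [0.4746, 0.2139, 0.2581]
tool_rot: [2.236, 2.2, 0.0]
ft_force: [-0.3, -0.8, 0.4]
grip_width: 0.999
grip_force: 0.0
```

Run:
```python
from h import *
from bench import ctrl
np.set_printoptions(precision=4,suppress=True)
s,d=pickle.load(open("im0.pkl","rb"));t,sd=d["top"],d["side"]
print("big",tri(t,(178.6,270.9),sd,(180.2,129)))
print("purple",tri(t,(120.8,204.2),sd,(160+195/2.667,105+38/2.667)))
s=ctrl.get_state();w=ctrl.get_image("wrist");pickle.dump((s,w),open("w1.pkl","wb"));cv2.imwrite("pics/w1.png",w["frame"][:,:,::-1])
print(s["position"],R.from_rotvec(s["tool_rot"]).as_matrix(),s["qd"])
```

```text
big [0.3664 0.2072 0.1522]
purple [0.4969 0.3285 0.1049]
[0.4746 0.2139 0.2581] [[ 0.0163  0.9999  0.0031]
 [ 0.9999 -0.0163 -0.003 ]
 [-0.003   0.0032 -1.    ]] [-0.0455  0.0033 -0.0918  0.0091 -0.0591  0.0071  0.0255]
```

View pics/w1.png

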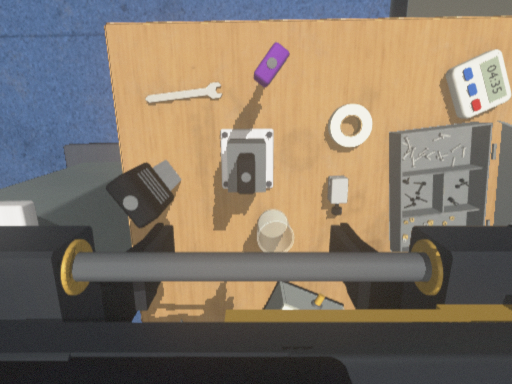

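The handle top's dot is at about (246,177) in the wrist view, and the big decoy's dot is at (130,203). I'll refine both positions with three views, because the decoy's height matters for the gripper body.

Run:
```python
from h import *
from scipy.optimize import least_squares
np.set_printoptions(precision=4,suppress=True)
s0,d=pickle.load(open("im0.pkl","rb"));t,sd=d["top"],d["side"];s,w=pickle.load(open("w1.pkl","rb"))
for n,a,b,c in(("big",(178.6,270.9),(180.2,129),(130,203)),("probe",(174.6,216.1),(228.6,135.7),(246,177))):
  f=lambda p:np.r_[proj(t,p)-a,proj(sd,p)-b,proj(w,p,s)-c]
  r=least_squares(f,[.4,.2,.1]);print(n,r.x,r.fun)
f=w["frame"]
c=cv2.resize(f[110:230,95:295],(800,480),interpolation=cv2.INTER_CUBIC)
cv2.imwrite("pics/w1c.png",c[:,:,::-1])
```

```text
big [0.3665 0.2064 0.1529] [ 0.3928 -0.3944 -0.2351 -0.0716 -0.1097 -0.1747]
probe [0.4701 0.2208 0.1175] [ 0.6439 -0.28   -0.8054 -0.183   0.1867 -0.2575]
```

View pics/w1c.png

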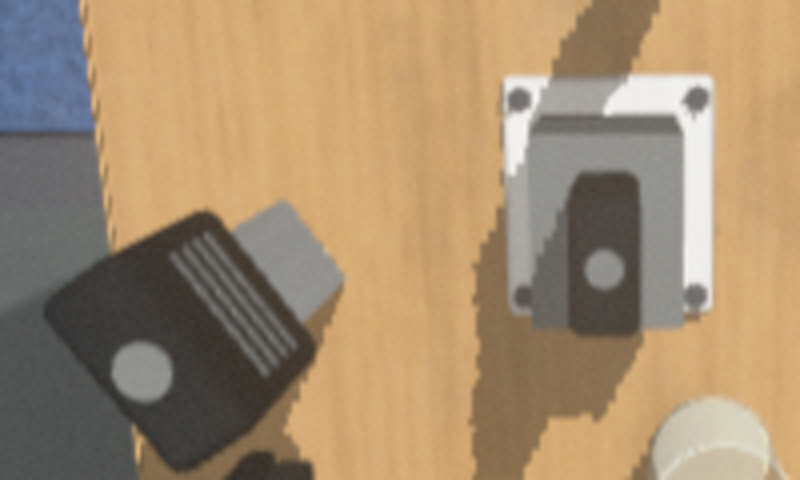

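The dot fits all three views. The handle top is at (0.470, 0.221, 0.1175), and the decoy's top is at about z=0.153, so I'll grasp high with the TCP at z≈0.091 to keep the gripper body above it. First I'll descend partway with the fingers half open.

>>> {"fn": "jog_arm", "kwargs": {"commands": [[0.6,0,0,-0.05,0,0,0],[0.6,0,0,-0.1,0,0,0],[0.6,0,0,-0.15,0,0,0],[0.6,0,0,-0.2,0,0,0],[0.6,0,0,-0.2,0,0,0]], "grip_force": 30}}

```text
time: 1.87
position: [0.4661, 0.2218, 0.1524]
tool_rot: [-2.218, -2.222, 0.015]
ft_force: [-1.0, -0.7, -0.5]
grip_width: 0.708
grip_force: 0.0
```

>>> {"fn": "jog_arm", "kwargs": {"commands": [[0.6,0,0,0,0,0,0],[0.6,0,0,0,0,0,0],[0.6,0,0,0,0,0,0],[0.6,0,0,0,0,0,0],[0.6,0,0,0,0,0,0]]}}

```text
time: 2.28
position: [0.4708, 0.2229, 0.1589]
tool_rot: [2.222, 2.221, 0.004]
ft_force: [-0.3, -0.8, -0.7]
grip_width: 0.6
grip_force: 0.0
```

Run:
```python
from h import *
from bench import ctrl
np.set_printoptions(precision=4,suppress=True)
s=ctrl.get_state();w=ctrl.get_image("wrist");pickle.dump((s,w),open("w2.pkl","wb"))
print(s["position"],R.from_rotvec(s["tool_rot"]).as_matrix())
print("expect dot at",proj(w,(.470,.2208,.118),s))
cv2.imwrite("pics/w2.png",w["frame"][:,:,::-1])
```

```text
[0.4708 0.2229 0.1589] [[ 0.0004  1.      0.0019]
 [ 1.     -0.0004  0.0013]
 [ 0.0013  0.0019 -1.    ]]
expect dot at [250.0343 220.09  ]
```

View pics/w2.png

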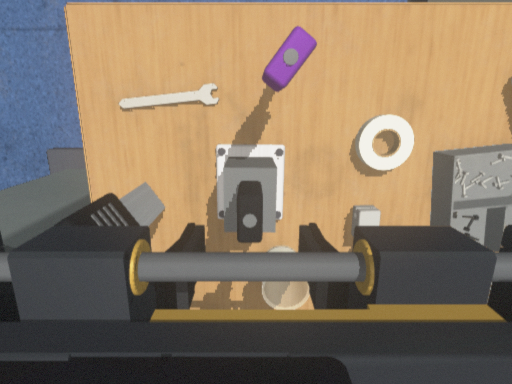

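The dot is at (250,220), exactly as predicted. I'll descend to grasp height, then close.

>>> {"fn": "jog_arm", "kwargs": {"commands": [[0.6,0,0,-0.03,0,0,0],[0.6,0,-0.003,-0.06,0,0,0],[0.6,0,-0.003,-0.09,0,0,0],[0.6,0,-0.003,-0.12,0,0,0],[0.6,0,-0.003,-0.134,0,0,0]]}}

```text
time: 2.75
position: [0.4693, 0.2205, 0.0892]
tool_rot: [-2.222, -2.221, 0.003]
ft_force: [-1.3, -0.1, -0.0]
grip_width: 0.595
grip_force: 0.0
```

>>> {"fn": "jog_arm", "kwargs": {"commands": [[0.6,0,0,0,0,0,0],[0.6,0,0,0,0,0,0],[0.6,0,0,0,0,0,0],[0.4,0,0,0,0,0,0],[0.3,0,0,0,0,0,0]]}}

```text
time: 3.17
position: [0.4707, 0.2213, 0.0915]
tool_rot: [2.222, 2.221, 0.003]
ft_force: [0.7, 0.9, 0.8]
grip_width: 0.52
grip_force: 0.0
```

>>> {"fn": "jog_arm", "kwargs": {"commands": [[0,0,0,0,0,0,0],[0,0,0,0,0,0,0],[0,0,0,0,0,0,0],[0,0,0,0,0,0,0],[0,0,0,0,0,0,0]]}}

```text
time: 3.58
position: [0.47, 0.2209, 0.0906]
tool_rot: [-2.222, -2.221, 0.0]
ft_force: [-0.4, 0.6, -0.4]
grip_width: 0.205
grip_force: 30.0
```

>>> {"fn": "jog_arm", "kwargs": {"commands": [[0,0,0,0,0,0,0],[0,0,0,0,0,0,0],[0,0,0,0,0,0,0],[0,0,0,0,0,0,0],[0,0,0,0,0,0,0]]}}

```text
time: 4.0
position: [0.47, 0.2209, 0.0906]
tool_rot: [-2.222, -2.221, 0.0]
ft_force: [-0.2, -0.3, -0.3]
grip_width: 0.205
grip_force: 30.0
```

The grip is good (17.8 mm, 30 N). Next I'll lift 13 cm, then carry the probe above the far seam end while turning -25°.

>>> {"fn": "jog_arm", "kwargs": {"commands": [[0,0,0,0.04,0,0,0],[0,0,0,0.09,0,0,0],[0,0,0,0.15,0,0,0],[0,0,0,0.21,0,0,0],[0,0,0,0.26,0,0,0]]}}

```text
time: 4.42
position: [0.4704, 0.2209, 0.2225]
tool_rot: [2.222, 2.22, 0.002]
ft_force: [0.1, -0.5, -0.0]
grip_width: 0.206
grip_force: 30.0
```

>>> {"fn": "jog_arm", "kwargs": {"commands": [[0,0,0,0,0,0,0],[0,0.02,-0.04,0,0,0,-0.08],[0,0.04,-0.1,0,0,0,-0.18],[0,0.06,-0.16,0,0,0,-0.3],[0,0.085,-0.22,0,0,0,-0.42]]}}

```text
time: 4.83
position: [0.5121, 0.1093, 0.2194]
tool_rot: [-2.455, -1.96, 0.002]
ft_force: [2.0, 0.2, -0.6]
grip_width: 0.2
grip_force: 30.0
```

>>> {"fn": "jog_arm", "kwargs": {"commands": [[0,0.02,-0.06,0,0,0,-0.12],[0,0.04,-0.12,0,0,0,-0.22],[0,0.06,-0.17,0,0,0,-0.32],[0,0.075,-0.2,0,0,0,-0.39],[0,0.085,-0.22,0,0,0,-0.413]]}}

```text
time: 5.25
position: [0.5553, -0.0017, 0.2197]
tool_rot: [2.654, 1.681, -0.002]
ft_force: [0.2, 1.5, -0.7]
grip_width: 0.205
grip_force: 30.0
```

>>> {"fn": "jog_arm", "kwargs": {"commands": [[0,0,0,-0.01,0,0,0],[0,0,0,-0.03,0,0,0],[0,0,0,-0.05,0,0,0],[0,0,0,-0.06,0,0,0],[0,0,0,-0.06,0,0,0]]}}

```text
time: 5.67
position: [0.5535, 0.0026, 0.1882]
tool_rot: [-2.646, -1.69, 0.005]
ft_force: [-0.1, 0.4, -2.0]
grip_width: 0.202
grip_force: 30.0
```

>>> {"fn": "jog_arm", "kwargs": {"commands": [[0,0,0,0,0,0,0],[0,0,0,0,0,0,0],[0,0,0,0,0,0,0],[0,0,0,0,0,0,0],[0,0,0,0,0,0,0]]}}

```text
time: 6.08
position: [0.5553, 0.001, 0.191]
tool_rot: [2.65, 1.687, 0.001]
ft_force: [0.0, 0.1, -1.0]
grip_width: 0.206
grip_force: 30.0
```

```bash
cat > m.py <<'E'
from h import *
from bench import ctrl
import sys
np.set_printoptions(precision=4,suppress=True)
S=np.array([.4895,-.1395,.07]);u=np.array([np.cos(np.radians(65)),np.sin(np.radians(65)),0]);xc=np.array([u[1],-u[0],0])
def look(n):
    s=ctrl.get_state();W=ctrl.get_image("wrist");D=ctrl.get_image("side");pickle.dump((s,W,D),open(n+".pkl","wb"))
    M=R.from_rotvec(s["tool_rot"]).as_matrix();tip=s["position"]+M@[0,0,.0806]
    q=tip-S;print("pos",s["position"],"tip chamber xyz",q@xc,q@u,q[2]);print("tooly yaw",np.degrees(np.arctan2(M[1,1],M[0,1])),"z",M[:,2],"F",s["ft_force"],s["grip_width"])
    print("side exp tip",proj(D,tip)," wrist exp tip",proj(W,tip,s))
    for y in(.16,.04,0):print("y",y,"side",proj(D,S+y*u),"wrist",proj(W,S+y*u,s))
    return s,W,D,tip
E
python3 - <<'E'
from m import *
s,W,D,tip=look("l1")
x,y=proj(D,tip).astype(int)
a=cv2.resize(D["frame"][130:310,210:340],(433,600),interpolation=cv2.INTER_CUBIC)
b=cv2.resize(W["frame"][150:384,120:380][:, :],(367,330))
c=np.zeros((600,800,3),np.uint8);c[:,:433]=a;c[:330,433:]=b;cv2.imwrite("pics/l1.png",c[:,:,::-1])
E
```

```text
pos [0.5553 0.001  0.191 ] tip chamber xyz 0.0003450518233006211 0.1551890863165094 0.04039222636837511
tooly yaw -25.01381953661883 z [ 0.0008  0.0001 -1.    ] F [ 0.0173  0.1422 -0.9693] 0.20557858569616563
side exp tip [290.2683 187.0154]  wrist exp tip [251.3861 200.9071]
y 0.16 side [289.8668 202.8785] wrist [250.9779 183.7357]
y 0.04 side [277.9621 243.7826] wrist [251.0354 297.2857]
y 0 side [273.2558 259.9534] wrist [251.0522 330.3994]
```

View pics/l1.png

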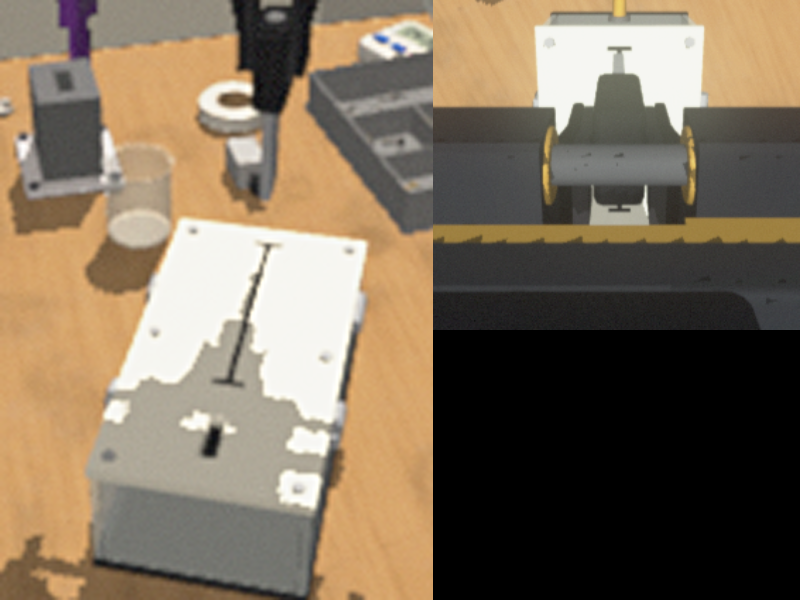

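The nose hangs straight above the far seam bar: its tip is at side (289.6,189), with (290,187) predicted. The seam's cross bars are at wrist x≈252, about 1 mm off the predicted line. I'll descend to about 7 mm above the lid.

>>> {"fn": "jog_arm", "kwargs": {"commands": [[0,0,0,-0.015,0,0,0],[0,0,0,-0.03,0,0,0],[0,0,0,-0.045,0,0,0],[0,0,0,-0.058,0,0,0],[0,0,0,-0.066,0,0,0]]}}

```text
time: 6.6
position: [0.5543, 0.0009, 0.156]
tool_rot: [-2.649, -1.687, 0.003]
ft_force: [0.0, 0.1, -1.2]
grip_width: 0.208
grip_force: 30.0
```

>>> {"fn": "jog_arm", "kwargs": {"commands": [[0,0,0,0,0,0,0],[0,0,0,0,0,0,0],[0,0,0,0,0,0,0],[0,0,0,0,0,0,0],[0,0,0,0,0,0,0]]}}

```text
time: 7.02
position: [0.5554, 0.001, 0.158]
tool_rot: [2.65, 1.687, 0.001]
ft_force: [-0.2, 0.5, -1.7]
grip_width: 0.203
grip_force: 30.0
```

Run:
```python
from m import *
s,W,D,tip=look("l2")
a=cv2.resize(D["frame"][170:220,260:320],(480,400),interpolation=cv2.INTER_CUBIC)
b=cv2.resize(W["frame"][160:240,210:290],(320,320),interpolation=cv2.INTER_CUBIC)
c=np.zeros((400,800,3),np.uint8);c[:,:480]=a;c[:320,480:]=b;cv2.imwrite("pics/l2.png",c[:,:,::-1])
```

```text
pos [0.5554 0.001  0.158 ] tip chamber xyz 0.0004272136341803498 0.15519580326860485 0.00741904712395694
tooly yaw -25.01510178530577 z [ 0.0009  0.0001 -1.    ] F [-0.2047  0.5475 -1.6912] 0.20321196777707443
side exp tip [289.7802 201.2489]  wrist exp tip [251.3861 200.9071]
y 0.16 side [289.8668 202.8785] wrist [250.8611 192.8197]
y 0.04 side [277.9621 243.7826] wrist [250.9404 317.86  ]
y 0 side [273.2558 259.9534] wrist [250.9632 353.7714]
```

View pics/l2.png

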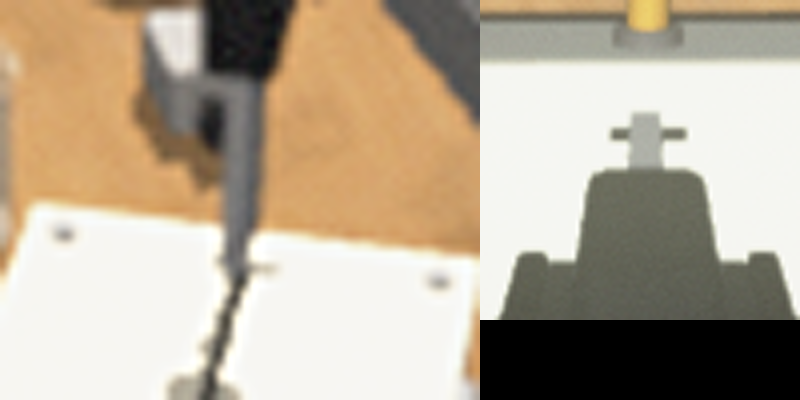

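The nose tip overlaps the seam bar about 7 mm above it: the nose is at wrist crop x≈645 and the bar centre at 649, so about 0.6 mm off. I'll sweep the seam at 3 cm/s (12.5 mm per call).

>>> {"fn": "jog_arm", "kwargs": {"commands": [[0,-0.0011,-0.005,0,0,0,0],[0,-0.0032,-0.0096,0,0,0,0],[0,-0.0053,-0.0141,0,0,0,0],[0,-0.0075,-0.0187,0,0,0,0],[0,-0.0096,-0.0232,0,0,0,0]]}}

```text
time: 7.53
position: [0.5501, -0.0111, 0.1576]
tool_rot: [2.65, 1.687, -0.0]
ft_force: [0.1, 0.9, -1.8]
grip_width: 0.202
grip_force: 30.0
```

>>> {"fn": "jog_arm", "kwargs": {"commands": [[0,-0.0021,-0.0045,0,0,0,0],[0,-0.0042,-0.0091,0,0,0,0],[0,-0.0064,-0.0136,0,0,0,0],[0,-0.0085,-0.0182,0,0,0,0],[0,-0.0106,-0.0227,0,0,0,0]]}}

```text
time: 7.95
position: [0.5449, -0.0223, 0.1576]
tool_rot: [2.65, 1.687, 0.0]
ft_force: [-0.6, 0.0, -2.2]
grip_width: 0.207
grip_force: 30.0
```

>>> {"fn": "jog_arm", "kwargs": {"commands": [[0,-0.0021,-0.0045,0,0,0,0],[0,-0.0042,-0.0091,0,0,0,0],[0,-0.0064,-0.0136,0,0,0,0],[0,-0.0085,-0.0182,0,0,0,0],[0,-0.0106,-0.0227,0,0,0,0]]}}

```text
time: 8.37
position: [0.5396, -0.0336, 0.1576]
tool_rot: [2.65, 1.687, 0.0]
ft_force: [0.4, -0.0, -0.7]
grip_width: 0.205
grip_force: 30.0
```

>>> {"fn": "jog_arm", "kwargs": {"commands": [[0,-0.0021,-0.0045,0,0,0,0],[0,-0.0042,-0.0091,0,0,0,0],[0,-0.0064,-0.0136,0,0,0,0],[0,-0.0085,-0.0182,0,0,0,0],[0,-0.0106,-0.0227,0,0,0,0]]}}

```text
time: 8.78
position: [0.5343, -0.045, 0.1576]
tool_rot: [2.65, 1.687, -0.0]
ft_force: [-0.2, 0.1, -1.2]
grip_width: 0.204
grip_force: 30.0
```

>>> {"fn": "jog_arm", "kwargs": {"commands": [[0,-0.0021,-0.0045,0,0,0,0],[0,-0.0042,-0.0091,0,0,0,0],[0,-0.0064,-0.0136,0,0,0,0],[0,-0.0085,-0.0182,0,0,0,0],[0,-0.0106,-0.0227,0,0,0,0]]}}

```text
time: 9.2
position: [0.529, -0.0563, 0.1576]
tool_rot: [2.65, 1.688, 0.0]
ft_force: [-0.6, 0.5, -1.8]
grip_width: 0.203
grip_force: 30.0
```

>>> {"fn": "jog_arm", "kwargs": {"commands": [[0,-0.0021,-0.0045,0,0,0,0],[0,-0.0042,-0.0091,0,0,0,0],[0,-0.0064,-0.0136,0,0,0,0],[0,-0.0085,-0.0182,0,0,0,0],[0,-0.0106,-0.0227,0,0,0,0]]}}

```text
time: 9.62
position: [0.5237, -0.0677, 0.1576]
tool_rot: [2.65, 1.687, 0.0]
ft_force: [-0.1, -1.7, -1.0]
grip_width: 0.204
grip_force: 30.0
```

>>> {"fn": "jog_arm", "kwargs": {"commands": [[0,-0.0021,-0.0045,0,0,0,0],[0,-0.0042,-0.0091,0,0,0,0],[0,-0.0064,-0.0136,0,0,0,0],[0,-0.0085,-0.0182,0,0,0,0],[0,-0.0106,-0.0227,0,0,0,0]]}}

```text
time: 10.03
position: [0.5184, -0.079, 0.1576]
tool_rot: [2.65, 1.687, -0.0]
ft_force: [-0.3, -1.0, -0.5]
grip_width: 0.208
grip_force: 30.0
```

>>> {"fn": "jog_arm", "kwargs": {"commands": [[0,-0.0021,-0.0045,0,0,0,0],[0,-0.0042,-0.0091,0,0,0,0],[0,-0.0064,-0.0136,0,0,0,0],[0,-0.0085,-0.0182,0,0,0,0],[0,-0.0106,-0.0227,0,0,0,0]]}}

```text
time: 10.45
position: [0.5131, -0.0904, 0.1576]
tool_rot: [2.65, 1.687, 0.0]
ft_force: [-0.2, -1.3, -1.4]
grip_width: 0.201
grip_force: 30.0
```

>>> {"fn": "jog_arm", "kwargs": {"commands": [[0,-0.0021,-0.0045,0,0,0,0],[0,-0.0042,-0.0091,0,0,0,0],[0,-0.0064,-0.0136,0,0,0,0],[0,-0.0085,-0.0182,0,0,0,0],[0,-0.0106,-0.0227,0,0,0,0]]}}

```text
time: 10.87
position: [0.5078, -0.1017, 0.1576]
tool_rot: [2.65, 1.688, -0.0]
ft_force: [-0.0, 0.2, -0.8]
grip_width: 0.204
grip_force: 30.0
```

>>> {"fn": "jog_arm", "kwargs": {"commands": [[0,0,0,0,0,0,0],[0,0,0,0,0,0,0],[0,0,0,0,0,0,0],[0,0,0,0,0,0,0],[0,0,0,0,0,0,0]]}}

```text
time: 11.28
position: [0.508, -0.1013, 0.1576]
tool_rot: [2.65, 1.688, 0.0]
ft_force: [0.4, 0.3, -0.1]
grip_width: 0.204
grip_force: 30.0
```

Run:
```python
from m import *
s,W,D,tip=look("l3")
```

```text
pos [ 0.508  -0.1013  0.1576] tip chamber xyz 0.0006028043593867549 0.042414639342724256 0.006996022800427104
tooly yaw -25.004799464550484 z [ 0.0001 -0.     -1.    ] F [ 0.3852  0.3118 -0.1087] 0.2040780918956
side exp tip [278.6404 239.8212]  wrist exp tip [251.3861 200.9072]
y 0.16 side [289.8668 202.8785] wrist [250.5613  44.1928]
y 0.04 side [277.9621 243.7826] wrist [250.66   201.3262]
y 0 side [273.2558 259.9534] wrist [250.6878 245.6456]
```

Run:
```python
from m import *
s,W,D=pickle.load(open("l3.pkl","rb"))
g=cv2.cvtColor(W["frame"],cv2.COLOR_RGB2GRAY).astype(float)
P=[]
for v in range(50,170,4):
    r=255-g[v,235:270]; r=r-np.median(r); r[r<40]=0
    if 0<r.sum()and (r>0).sum()<8:
        uu=(r*np.arange(235,270)).sum()/r.sum(); q=onz(W,(uu,v),.07,s)-S; P.append((v,uu,q@xc,q@u))
P=np.array(P);print(P[::5]);k=np.polyfit(P[:,3],P[:,2],1);print("seam chamber x = ",k,"at 0:",k[1], "yaw corr deg (+=cw)",np.degrees(k[0]))
c=cv2.resize(W["frame"][30:230,200:304],(312,600),interpolation=cv2.INTER_CUBIC)
d=cv2.resize(D["frame"][200:280,245:310],(487,600),interpolation=cv2.INTER_CUBIC)
cv2.imwrite("pics/l3.png",np.hstack([c,d])[:,:,::-1])
for v in range(168,200,3):print(v,g[v,238:266].astype(int))
```

```text
[[ 50.     251.4918   0.0007   0.1561]
 [ 70.     251.48     0.0007   0.1423]
 [ 90.     251.4924   0.0007   0.1281]
 [110.     251.4848   0.0007   0.1134]
 [130.     251.4837   0.0007   0.0983]
 [150.     251.4386   0.0006   0.0826]]
seam chamber x =  [0.0002 0.0007] at 0: 0.0006578710518986673 yaw corr deg (+=cw) 0.01008861509650602
168 [231 232 232 231 232 232 231 231 231 231 230 225 140 104 101 146 226 230
 231 231 231 232 230 231 232 231 232 231]
171 [232 231 231 232 231 231 231 230 231 231 230 225 138 103 103 144 225 230
 231 230 231 230 231 232 231 232 231 232]
174 [231 231 230 231 231 230 223 231 230 231 231 226 140 101 105 144 226 231
 230 231 230 230 231 231 231 230 231 231]
177 [232 231 231 231 231 231 232 231 231 232 231 224 139 104 101 143 227 231
 231 230 231 231 231 230 231 230 230 230]
180 [231 232 232 232 232 231 230 231 231 231 232 225 142 103 101 141 227 231
 230 231 231 230 230 232 230 231 230 230]
183 [232 230 232 230 231 231 231 230 231 230 231 225 139  99 103 142 226 230
 231 230 230 231 231 230 231 230 231 231]
186 [232 231 231 230 231 230 231 230 230 229 229 223 139 103 101 143 225 228
 230 231 230 231 232 230 230 230 231 229]
189 [230 231 231 231 231 229 230 230 227 195 152 145 143 143 141 141 154 212
 229 230 231 230 231 230 231 229 232 231]
192 [231 231 230 230 231 230 230 230 226 185 148 144 143 144 145 142 150 194
 227 230 229 230 229 231 231 231 230 232]
195 [231 231 230 229 231 231 229 230 226 161 142 142 144 142 143 143 148 187
 226 230 230 230 230 231 230 229 230 230]
198 [230 230 231 231 230 231 230 230 225 173 144 141 142 142 143 142 146 171
 226 230 230 231 230 230 230 229 230 230]
```

View pics/l3.png

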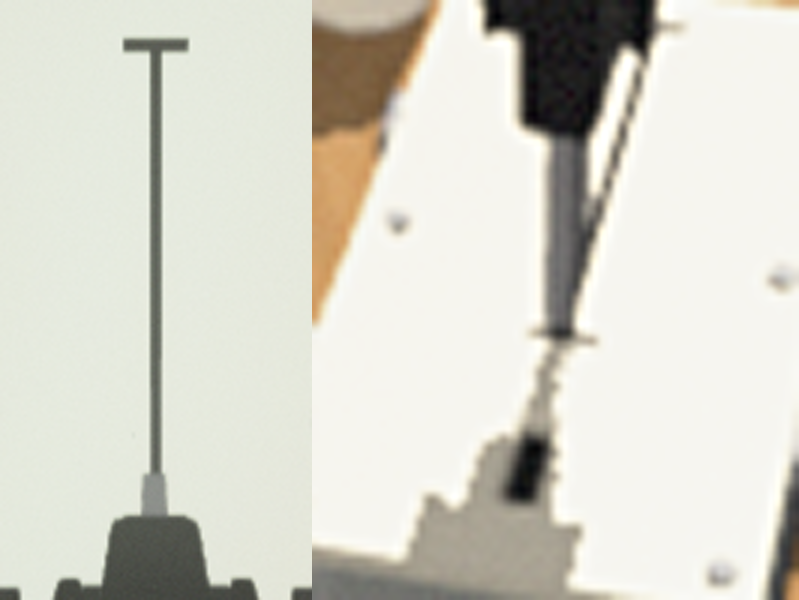

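Run:
```python
from m import *
s,W,D=pickle.load(open("l3.pkl","rb"))
tip=s["position"]-[0,0,.0806]
for z in(0,.002,.004,.008,.012,.06):print(z,proj(W,tip+.012*u+[0,0,z],s), proj(W,tip-.024*0*u+.010*u+[0,0,z],s))
for y in(.16,.158,.1585):print(y,proj(W,S+y*u,s))
g=cv2.cvtColor(W["frame"],cv2.COLOR_RGB2GRAY).astype(int)
print(g[38:52,246],g[38:52,257]);print("nose",g[180:196,248],g[180:196,254],g[180:206,251])
```

```text
0 [251.3772 186.4916] [251.3772 188.919 ]
0.002 [251.3778 187.0892] [251.3778 189.5342]
0.004 [251.3784 187.6961] [251.3784 190.159 ]
0.008 [251.3796 188.939 ] [251.3796 191.4384]
0.012 [251.3809 190.2222] [251.3809 192.7593]
0.06 [251.4003 209.6508] [251.4002 212.7467]
0.16 [250.5613  44.1928]
0.158 [250.5632  47.162 ]
0.1585 [250.5627  46.421 ]
[230 230 230 229 199 122  91  91 116 190 229 231 231 232] [231 230 231 228 199 121  95  93 115 189 229 231 231 231]
nose [232 231 231 231 231 231 229 214 166 152 150 149 148 146 144 142] [227 226 225 226 226 225 225 210 168 154 153 150 150 149 150 148] [103  99  99  99 100 101 103 116 134 143 144 142 144 143 145 142 142 143
 142 142 140 126 100  85  81  82]
```

I've used all 10 views, so from here I'll measure by script. The nose is about 0.35 mm to the -x side of the seam. I'll move above the slot.

>>> {"fn": "jog_arm", "kwargs": {"commands": [[0,-0.003,-0.007,0,0,0,0],[0,-0.0065,-0.015,0,0,0,0],[0,-0.01,-0.0235,0,0,0,0],[0,-0.0145,-0.032,0,0,0,0],[0,-0.018,-0.04,0,0,0,0]]}}

```text
time: 11.8
position: [0.4985, -0.1223, 0.1576]
tool_rot: [2.65, 1.687, -0.0]
ft_force: [0.4, -0.7, -1.3]
grip_width: 0.202
grip_force: 30.0
```

>>> {"fn": "jog_arm", "kwargs": {"commands": [[0,-0.004,-0.009,0,0,0,0],[0,-0.0085,-0.018,0,0,0,0],[0,-0.012,-0.026,0,0,0,0],[0,-0.0155,-0.0335,0,0,0,0],[0,-0.0173,-0.0373,0,0,0,0]]}}

```text
time: 12.22
position: [0.4899, -0.1409, 0.1576]
tool_rot: [2.65, 1.686, -0.0]
ft_force: [0.1, 0.5, -0.9]
grip_width: 0.202
grip_force: 30.0
```

>>> {"fn": "jog_arm", "kwargs": {"commands": [[0,0,0,0,0,0,0],[0,0,0,0,0,0,0],[0,0,0,0,0,0,0],[0,0,0,0,0,0,0],[0,0,0,0,0,0,0]]}}

```text
time: 12.63
position: [0.4903, -0.1399, 0.1576]
tool_rot: [2.649, 1.688, -0.0]
ft_force: [0.2, -0.8, -1.8]
grip_width: 0.206
grip_force: 30.0
```

Run:
```python
from m import *
s,W,D,tip=look("l4")
g=cv2.cvtColor(W["frame"],cv2.COLOR_RGB2GRAY).astype(int)
for v in list(range(136,150,2))+list(range(180,206,2)):print(v,g[v,238:266])
for y in(.013,.0145,.01):
  for x in(-.004,.004):print(y,x,proj(W,S+y*u+(x+.00066)*xc,s))
```

```text
pos [ 0.4903 -0.1399  0.1576] tip chamber xyz 0.0009309075971383294 1.9734204317615165e-05 0.006967429615121451
tooly yaw -24.990297722053864 z [ 0.     -0.0001 -1.    ] F [ 0.2325 -0.8462 -1.8135] 0.20597072624497922
side exp tip [273.8541 256.9119]  wrist exp tip [251.3861 200.9072]
y 0.16 side [289.8668 202.8785] wrist [250.1074 -22.106 ]
y 0.04 side [277.9621 243.7826] wrist [250.2292 150.3157]
y 0 side [273.2558 259.9534] wrist [250.2633 198.5689]
136 [232 232 231 231 232 232 230 231 230 231 229 195 116  98 109 167 226 231
 230 230 231 231 231 231 231 230 230 231]
138 [231 232 232 230 231 230 231 231 231 230 228 196 116 101 112 167 227 232
 230 231 232 232 231 232 231 230 231 230]
140 [231 232 231 231 231 231 231 231 230 230 228 195 117 101 109 165 226 230
 230 230 230 231 231 232 231 231 231 230]
142 [231 231 231 232 232 231 231 230 231 230 228 196 114  99 110 168 226 231
 230 230 230 231 231 231 231 232 231 231]
144 [232 231 231 232 231 230 231 230 230 231 228 195 118  99 109 168 227 231
 230 230 231 231 231 231 230 230 231 231]
146 [231 232 232 231 231 231 231 230 231 231 228
[... 1231 characters left out ...]
 228 228 229 230 228 229 229]
198 [229 231 229 230 229 230 226 201 167 131 140 139 141 139 141 142 136 128
 152 195 221 229 229 229 229 229 229 230]
200 [229 229 229 227 227 227 224 201 171 142 140 139 138 140 139 137 135 140
 154 194 220 227 227 227 227 229 230 229]
202 [209 199 189 140 133 128 132 120 111 101  98  98  98  96  98  97  97  97
  99 117 126 129 133 136 162 193 214 226]
204 [ 99  87  84  84  81  80  83  81  82  80  80  83  81  82  82  81  83  82
  83  81  79  79  81  81  81  83  96 146]
0.013 -0.004 [246.1781 183.3159]
0.013 0.004 [255.9371 183.3179]
0.0145 -0.004 [246.1706 181.5301]
0.0145 0.004 [255.9445 181.5321]
0.01 -0.004 [246.193  186.8713]
0.01 0.004 [255.9223 186.8732]
```

The nose is centred in the slot: the nose spans cols 247.2–254.8 and the chamfer 245–257, both centred at about 251. The slot's far end is at row 183.4, with 183.3 predicted. I'll lower it gently.

>>> {"fn": "jog_arm", "kwargs": {"commands": [[0,0,0,-0.004,0,0,0],[0,0,0,-0.008,0,0,0],[0,0,0,-0.012,0,0,0],[0,0,0,-0.016,0,0,0],[0,0,0,-0.02,0,0,0]]}}

```text
time: 13.15
position: [0.4902, -0.1401, 0.1472]
tool_rot: [-2.65, -1.687, 0.0]
ft_force: [0.5, -0.4, 0.5]
grip_width: 0.203
grip_force: 30.0
```

>>> {"fn": "jog_arm", "kwargs": {"commands": [[0,0,0,-0.003,0,0,0],[0,0,0,-0.006,0,0,0],[0,0,0,-0.009,0,0,0],[0,0,0,-0.012,0,0,0],[0,0,0,-0.015,0,0,0]]}}

```text
time: 13.57
position: [0.4903, -0.1401, 0.14]
tool_rot: [2.65, 1.687, 0.0]
ft_force: [0.4, -0.8, -1.3]
grip_width: 0.204
grip_force: 30.0
```

No contact, and the tip is about 10.6 mm in. Continuing to about 30 mm.

>>> {"fn": "jog_arm", "kwargs": {"commands": [[0,0,0,-0.004,0,0,0],[0,0,0,-0.008,0,0,0],[0,0,0,-0.012,0,0,0],[0,0,0,-0.016,0,0,0],[0,0,0,-0.02,0,0,0]]}}

```text
time: 13.98
position: [0.4902, -0.1401, 0.1299]
tool_rot: [2.65, 1.687, -0.0]
ft_force: [0.1, 0.0, -1.2]
grip_width: 0.206
grip_force: 30.0
```

>>> {"fn": "jog_arm", "kwargs": {"commands": [[0,0,0,-0.004,0,0,0],[0,0,0,-0.008,0,0,0],[0,0,0,-0.012,0,0,0],[0,0,0,-0.016,0,0,0],[0,0,0,-0.02,0,0,0]]}}

```text
time: 14.4
position: [0.4903, -0.1401, 0.1199]
tool_rot: [2.65, 1.688, 0.0]
ft_force: [0.5, -0.7, -0.7]
grip_width: 0.205
grip_force: 30.0
```

>>> {"fn": "jog_arm", "kwargs": {"commands": [[0,0,0,0,0,0,0],[0,0,0,0,0,0,0],[0,0,0,0,0,0,0],[0,0,0,0,0,0,0],[0,0,0,0,0,0,0]]}}

```text
time: 14.82
position: [0.4903, -0.1401, 0.1202]
tool_rot: [2.65, 1.687, 0.0]
ft_force: [-0.5, -1.0, -0.7]
grip_width: 0.206
grip_force: 30.0
```

Run:
```python
from m import *
s,W,D,tip=look("l5")
g=cv2.cvtColor(W["frame"],cv2.COLOR_RGB2GRAY).astype(int)
for v in range(170,206,3):print(v,g[v,240:264])
a=cv2.cvtColor(D["frame"],cv2.COLOR_RGB2GRAY).astype(int)
x=int(round(proj(D,S)[0]));print("side column above slot",a[225:272:2,x-1],"handle underside expected row",proj(D,tip+[0,0,.06])[1])
```

```text
pos [ 0.4903 -0.1401  0.1202] tip chamber xyz 0.001065402031932342 -0.0002171775246630741 -0.030386524250966135
tooly yaw -25.018424812644543 z [ 0.0003 -0.0001 -1.    ] F [-0.4783 -0.9788 -0.7186] 0.20562610702015868
side exp tip [273.7186 273.3442]  wrist exp tip [251.3862 200.9073]
y 0.16 side [289.8668 202.8785] wrist [249.5154 -48.7249]
y 0.04 side [277.9621 243.7826] wrist [249.8309 156.8212]
y 0 side [273.2558 259.9534] wrist [249.9165 212.573 ]
170 [232 231 230 230 230 231 230 231 230 229 230 231 229 230 231 230 230 231
 230 231 231 230 231 230]
173 [232 231 231 230 231 230 230 230 230 231 229 230 229 230 231 230 229 231
 230 231 231 231 230 231]
176 [231 231 230 230 229 230 230 230 230 231 230 230 230 229 229 230 230 230
 231 230 230 230 230 231]
179 [231 232 231 229 228 229 230 230 230 229 228 229 229 230 229 230 229 229
 228 229 231 231 230 230]
182 [231 230 230 229 230 230 230 229 231 230 229 228 229 229 229 229 230 230
 229 230 229 231 230 230]
185 [230 230 231 230 230 229 230 229 229 229 228 228 229 228 230 229 229 229
 229 230 229 230 231 230]
188 [231 230 231 230 229 229 230 230 230 230 228 229 228 228 228 229 228 230
 226 229 230 229 230 230]
191 [229 230 229 228 229 229 229 228 228 228 229 227 229 229 229 229 229 228
 229 230 230 230 231 230]
194 [230 231 230 224 217 211 215 213 213 212 214 216 215 216 217 215 216 216
 218 226 228 230 230 229]
197 [229 231 229 216 190 158 106 124 140 145 140 139 141 139 140 123 114 195
 201 222 228 229 229 230]
200 [230 228 226 214 191 164 104 134 142 142 140 142 141 141 139 134 111 188
 200 219 228 227 228 229]
203 [108  92  86  89  90  86  86  85  85  86  84  85  87  87  85  86  85  86
  88  86  90  90  96 120]
side column above slot [ 60  48  34  44  27  32  30  30  36  31  22  24  26  32  47 117 109 111
 115 115 118 152 172 170] handle underside expected row 246.61847520056318
```

The tip is 30 mm inside the slot with no contact force, the probe is upright and gripped at 30 N, and the handle is about 30 mm above the lid. Handing in.

```bash
python3 -c "
from bench import ctrl
print(ctrl.close_job())"
```

```text
the job is handed in; nothing more can be done
None
```

The probe was swept along the lid seam at about 3 cm/s, roughly 7 mm above it, then lowered about 30 mm through the slot with no measurable contact; the job was handed in at about 15 s with it held upright, but no verdict came back.

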